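Pull the gripped fuse carrier from the sloping test console

TASK

On the sloping test console, find the fuse carrier with the tall flat finger grip, pull it out of its socket against its spring catch, lower it into the open parts bin and let go. Do not throw it or drop it from high above the bin, leave the two low caps plugged in, and leave the other things on the bench where they are.

Things in the scene. Friction and masses are not known exactly. Their poses are not given: they have to be found in the camera images.
- console: Fixed test console: a wedge with a 150 x 270 mm grey panel sloping at 30 deg, low at its front (its -x), which is turned away from the robot. Origin on the bench below the panel middle; y along the panel, z up. The face is 85 mm over the origin, 122 mm at the top edge; outward normal (-0.5, 0, 0.866). Socket mouths at x = 13, z = 92, y = -80, 0, 80 mm; plug order varies.
- carrier: Fuse carrier to pull, black, 30-65 g: flange 30 x 34 x 4 mm; on it a flat finger grip 30 mm along x, 12 mm thick along y, z = 4 to 38 mm; shank 16 x 20 mm below, to z = -28 mm. Origin: middle of the flange's underside, on the panel face while plugged. z out along the plug's axis (panel normal), y along the panel, x up the slope. Total length 66 mm.
- carrier_grip (a point): Point in the finger grip, z = +28 mm of the carrier (10 mm below the grip's top); axes as the carrier's. A sprung nose in the socket wall catches in a notch of the shank: pulled straight along z it takes about 6 to 15 N at its peak in the first 6 mm, then about 5 N of rubbing up to 15 mm; the shank is clear at 28 mm.
- carrier_mid (a point): Middle of the carrier's length, z = +5 mm of the carrier; axes as the carrier's.
- cap_round: Low round cap plugged into another socket, to be left alone: 30 mm diameter, black, 18 mm high over the panel. Origin and axes as the carrier's.
- cap_square: Low square cap plugged into the third socket, to be left alone: 28 x 32 mm, black, 16 mm high over the panel. Origin and axes as the carrier's.
- bin: Open parts bin, fixed to the bench: 170 mm along x, 130 mm along y, 60 mm high, walls and floor 4 mm. Origin: centre of its underside, z up. Its yaw varies.
- mouse: Round black pointing device lying on the bench, 64 mm across, 36 mm high, loose. Origin at the centre of its underside.
- meter: Hand meter lying on its back on the bench, 170 mm along its x, 85 mm along y, 36 mm high (46 mm at its dial), loose. Origin at the centre of its underside.
- jar: Small jar standing on the bench, 52 mm diameter, 60 mm high, loose. Origin at the centre of its underside.

How it is judged:
By the outcome, as a careful person would: the job done as asked, in the order asked, and still so for the second after the job is handed in, with the robot touching nothing.
It also fails if it takes over 40 s, if anything falls off the work surface, if the arm or the gripper's body presses on something with over 40 N, if the wrist force passes 120 N, or if a joint passes its speed limit or range.

ROBOT

A 6-joint arm with a two-finger parallel gripper is mounted at the origin on the work surface. World frame = base frame: x ahead of the robot, y to its left, z up, the work surface at z = 0. Lengths are in m, angles in degrees, forces in N, time in s.
With the tool pointing down it reaches from about 0.375 to 0.9 m from the base axis. Payload 3.1 kg.
Tool frame: the origin (TCP) lies on the centre line of the jaws, within the pads' length; the fingertips stand 25 mm ahead of it and the grasp point (between the pads) lies 6 mm ahead of it; z points along the fingers, y is the line along which they close (so a half turn about z gives the same grasp; the last joint's range is limited). The gripper opens to 87 mm and grips with 3 to 60 N. Pads are 19 mm wide; open, the fingers measure 117 mm over their backs; the gripper's body (75 mm by 190 mm) begins 51 mm behind the grasp point.
Start: joints at [59.444, 30.224, 82.088, -0, 67.689, -10.227], TCP at [0.217, 0.586, 0.248] pointing down, gripper open.
Joint ranges: [-176.69, 176.69], [-43.24, 126.21], [12.49, 139.97], [-82, 262], [0, 151.66], [-163.58, 163.58]. Speed limits (degrees/s): [159.86, 159.86, 180, 180, 180, 180].

INTERFACE

Orientations are given as a 3x3 rotation matrix whose columns are the frame's x, y, z axes.
In Python, from rig import read_state, capture, camera_params, hand_in gives the robot as it stands.
- The arm moves only by the tool apply_moves, never from a script. Its argument "rows" is a list of rows, each an object of numbers: "x", "y", "z": the shift along the tool's x, y, z in mm; "rx", "ry", "rz": the turn, a rotation vector about the tool's x, y, z in units of 6 degrees (1.0 is 6 degrees); "claw": the closure in counts, from 0 (fully open) to 255 (shut). A call has 1 to 10 rows; each row is the pose to reach, as a shift and turn from the pose commanded when the call began, along the tool's axes at that moment; what a row does not reach only later rows make up. A row lasts 1/8 s, in which the tool goes at most 62.5 mm and 10.7 degrees, less where a joint would pass 70% of its speed; a pose out of reach is approached as far as the arm can. A call with a gripper value outside its range is refused whole. The fingers move at their own pace and stop on an object; the grip force is fixed at half the most. Time passes only in rows, so rows that repeat a pose let the fingers close. It gives the time, the measured TCP pose, the force, the opening and the grip force at its end, in the units of the state.
- read_state(): the state, without advancing time (a new reading comes with each control period).
- capture(name): name is "scene" or "side" or "wrist"; returns (picture, depth): 420x560x3 uint8, red, green, blue; 420x560 float32, m along the optical axis (not along the pixel's ray), 0 where there is no reading.
- camera_params(name): a dict with "fx", "fy", "cx", "cy" (pixels), "D" ([k1, k2, p1, p2, k3] as OpenCV has them; the pictures are not rectified), "xyz" and "orientation" of the camera in the world. Camera axes: x right, y up, looking along -z (the intrinsics and any distortion apply to the point x, -y, -z); pixel columns grow to the right and rows downward; lengths in m; the calibration is good to about 2 mm. A picture is of the moment at which its call begins: read the wrist's pose just before it. camera_params takes no time and is no camera call; for the wrist camera it gives the pose at the moment of the call.
- hand_in(): hands the job in; it is judged then, once.
The state is a dict: "time_s": time; "joint_positions": joint angles; "qvel": joint speeds; "tau": joint torques, N m; "position": TCP position; "tcp_rot": TCP orientation; "force": force on the tool from outside, world axes, zero at the start; "moment": the same for the moment, N m; "opening": opening from 0.0 (shut) to 1.0 (fully open); "grasp_force": force on a finger pad.
Only numpy, scipy, OpenCV 4.12 (cv2) and the standard library are available. Lean on these libraries where they do the work, as an engineer would, in place of code of your own. Each camera call takes 0.05 s, during which the arm holds its last target. There are 200 camera calls.

## Working session

There is one attempt and no reset: what is moved stays moved. The work goes in short steps, Python scripts to look and compute and a tool call to move; the robot and the scene stay as the last step left them, time stands still between calls to the robot, and variables do not carry over. Pictures are saved under pics/ and viewed, at most 10 in all, crops included, and the job is handed in when it is done.

Besides the shell and the picture viewer there is one more tool, called in YAML: its name, and indented under it one key for each argument. apply_moves: Moves the arm, as the interface text tells. Its arguments: {"type":"object","properties":{"rows":{"type":"array"}},"required":["rows"]}

```bash
ls; mkdir -p pics; cat > h.py <<'E'
import numpy as np, cv2
from rig import read_state, capture, camera_params, hand_in
def pts(name, d, p):
    K=np.array([[p['fx'],0,p['cx']],[0,p['fy'],p['cy']],[0,0,1.]])
    v,u=np.mgrid[0:d.shape[0],0:d.shape[1]]
    n=cv2.undistortPoints(np.stack([u,v],-1).reshape(-1,1,2).astype(float),K,np.array(p['D'],float)).reshape(d.shape+(2,))
    c=np.dstack([n[...,0]*d,-n[...,1]*d,-d])
    return c@np.array(p['orientation']).T+np.array(p['xyz'])
def shot(name,tag):
    p=camera_params(name); im,d=capture(name)
    cv2.imwrite(f'pics/{tag}.png',im[...,::-1]); P=pts(name,d,p); P[d==0]=np.nan
    np.savez(f'{tag}.npz',im=im,d=d,P=P); return im,d,P
E
python3 - <<'E'
from h import *
a=shot('scene','s1');b=shot('side','d1')
print(camera_params('scene'));print(camera_params('side'))
print(read_state())
cv2.imwrite('pics/both.png',cv2.resize(np.hstack([a[0],b[0]])[...,::-1],(800,300)))
E
```

```text
pics
{'fx': 389.1810044586889, 'fy': 389.1810044586889, 'cx': 277.54622304667896, 'cy': 216.42644813509008, 'D': array([-0.07887398,  0.        ,  0.        ,  0.        ,  0.        ]), 'xyz': array([ 0.84163065, -0.39553517,  0.82508512]), 'orientation': array([[ 0.84622478, -0.44975099,  0.28570556],
       [ 0.53273578,  0.70429455, -0.469214  ],
       [ 0.0098086 ,  0.54926609,  0.83558995]])}
{'fx': 435.9225735826824, 'fy': 435.9225735826824, 'cx': 272.43929682176787, 'cy': 207.66592015977676, 'D': array([-0.07497713,  0.        ,  0.        ,  0.        ,  0.        ]), 'xyz': array([0.43910739, 0.53464658, 0.71505016]), 'orientation': array([[-0.97018192,  0.17132631, -0.17144777],
       [-0.24184105, -0.73131315,  0.63772563],
       [-0.01612283,  0.66017298,  0.75094053]])}
{'time_s': 0.1, 'joint_positions': array([ 5.94450694e+01,  3.02734230e+01,  8.21481105e+01,  1.14208094e-03,
        6.76891277e+01, -1.02285016e+01]), 'qvel': array([-0.06905602, -0.09424005, -0.10776948, -0.00974337,  0.04712896,
       -0.00774546]), 'tau': array([ 8.94376080e-05, -4.40987098e+01, -1.77150965e+01,  6.35232520e-02,
        5.34070143e-02, -4.10977884e-05]), 'position': array([0.21677508, 0.58556316, 0.24667695]), 'tcp_rot': array([[-9.37725988e-01,  3.47374404e-01, -9.97735565e-04],
       [ 3.47375649e-01,  9.37724599e-01, -1.65383667e-03],
       [ 3.61100655e-04, -1.89743466e-03, -9.99998135e-01]]), 'force': array([-0.47075523,  0.57587502, -0.4950957 ]), 'moment': array([-0.05240084, -0.01322938,  0.00313462]), 'grasp_force': 0.0, 'opening': 0.9978310374970031}
```

View pics/s1.png

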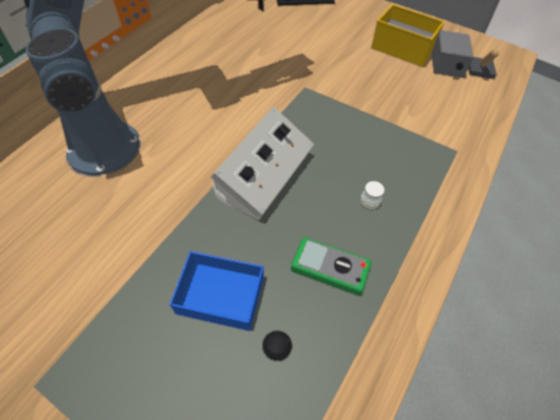

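View pics/d1.png

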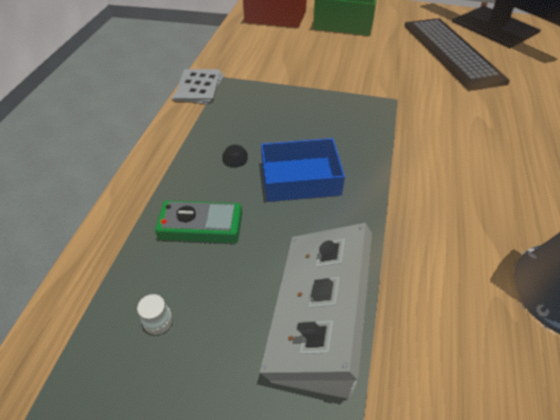

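The scene view shows the console at about (264,153) with three plugs and the bin at (220,290). In the side view the tall grip is the plug at (313,335), nearest that camera. Next I'll get the panel, plug and bin geometry from depth.

```bash
cat > m.py <<'E'
from h import *
for t,box in (('s1',(205,100,320,225)),('d1',(255,215,380,400))):
    z=np.load(t+'.npz'); im=z['im'].astype(int); P=z['P']
    m=np.zeros(im.shape[:2],bool); m[box[1]:box[3],box[0]:box[2]]=1
    g=im.max(2); sat=g-im.min(2)
    pan=m&(sat<25)&(g>110)&(P[...,2]>.05)&(P[...,2]<.14)
    Q=P[pan]
    for _ in range(6):
        c=Q.mean(0); n=np.linalg.svd(Q-c,full_matrices=False)[2][2]; n*=np.sign(n[2])
        r=(P[pan]-c)@n; Q=P[pan][abs(r)<(.003 if _>1 else .02)]
    print(t,'n',n,'tilt',np.degrees(np.arccos(n[2])),'yaw',np.degrees(np.arctan2(-n[1],-n[0])),len(Q))
    ex=np.cross([0,0,1],n); ey=ex/np.linalg.norm(ex); ey=-ey if np.cross(n,[0,0,1])@ey<0 and False else ey
    # console x = horizontal opposite of n
    cx=-n*[1,1,0]; cx/=np.linalg.norm(cx); cy=np.cross([0,0,1],cx); up=np.cross(cy,n)
    h=(P-c)@n
    q=Q-c; rect=cv2.minAreaRect(np.c_[q@up,q@cy].astype(np.float32)); print('rect',rect)
    mid=c+up*rect[0][0]+cy*rect[0][1]; print('mid',mid,'up',up,'cy',cy)
    blk=m&(g<75)&(h>.004)&(h<.06)
    k,l,s,_=cv2.connectedComponentsWithStats(blk.astype(np.uint8))
    for i in range(1,k):
        if s[i,4]<25: continue
        w=P[l==i]; a=w-mid
        print(s[i],'top',np.percentile(h[l==i],95),'ctr',w.mean(0),'up',np.percentile(a@up,[3,97]),'cy',np.percentile(a@cy,[3,97]))
    hi=blk&(h>.022); w=P[hi]; 
    if len(w): print('high',len(w),w.mean(0),'up',np.percentile((w-mid)@up,[3,50,97]),'cy',np.percentile((w-mid)@cy,[3,50,97]),'hmax',np.percentile(h[hi],97))
    b=(im[...,2]>100)&(im[...,2]-im[...,0]>70)
    for nm,s in (('rim',(P[...,2]>.05)&(P[...,2]<.075)),('floor',P[...,2]<.015)):
        k,l,st,_=cv2.connectedComponentsWithStats(((im[...,2]-im[...,0]>50)&(im[...,2]-im[...,1]>30)&s).astype(np.uint8))
        q=P[(im[...,2]-im[...,0]>50)&(im[...,2]-im[...,1]>30)&s]
        print('bin',nm,len(q),cv2.minAreaRect(q[:,:2].astype(np.float32)),q[:,2].mean())
E
python3 m.py
```

```text
s1 n [0.49885103 0.01350121 0.86658258] tilt 29.93609091401919 yaw -178.44968986435367 4175
rect ((-0.002157062292098999, -0.013047143816947937), (0.14641201496124268, 0.2730128765106201), 0.0734008252620697)
mid [0.47035864 0.16035405 0.08407405] up [-0.86626537 -0.02344514  0.4990337 ] cy [ 0.02705471 -0.99963395  0.        ]
[276 124  14  14 114] top 0.0380558104719584 ctr [0.46610636 0.23511586 0.11125232] up [0.00360749 0.02748585] cy [-0.08087898 -0.06745907]
[258 145  14  15 122] top 0.017946625892644723 ctr [0.4650271  0.15522301 0.10415438] up [0.00238674 0.02683011] cy [-0.01073924  0.0169911 ]
[240 167  14  14 124] top 0.01999739145776826 ctr [0.46777163 0.07497761 0.10450453] up [0.00123018 0.02679862] cy [0.07087101 0.09521309]
high 62 [0.4704042  0.23633949 0.11960933] up [0.00401233 0.01642798 0.02748527] cy [-0.08106159 -0.07547737 -0.07269622] hmax 0.03911415827849905
bin rim 776 ((0.5635323524475098, -0.18044833838939667), (0.17110274732112885, 0.13083088397979736), 19.90665626525879) 0.05718751333969198
bin floor 3379 ((0.5487363338470459, -0.17046967148780823), (0
[... 566 characters left out ...]
 21 334] top 0.01696104411171091 ctr [0.45966105 0.16790079 0.1052533 ] up [0.00173995 0.0269616 ] cy [-0.01745107  0.01087865]
[298 323  28  24 400] top 0.039021219619238226 ctr [0.46083044 0.24748403 0.11324838] up [0.00130763 0.02838494] cy [-0.09463712 -0.076189  ]
high 201 [0.46693697 0.24669675 0.1226471 ] up [0.00174023 0.01650011 0.02840107] cy [-0.08689926 -0.08500823 -0.07796228] hmax 0.03945686690202668
bin rim 772 ((0.5617817640304565, -0.17774748802185059), (0.17066965997219086, 0.13537167012691498), 19.81746482849121) 0.05618630400950285
bin floor 1891 ((0.5614196062088013, -0.20771914720535278), (0.18799836933612823, 0.1922760158777237), 19.62691307067871) 0.004771342170478383
```

```bash
cat >> h.py <<'E'
from scipy.spatial.transform import Rotation as Ro
NRM=np.array([.4995,.0131,.8662]); NRM/=np.linalg.norm(NRM)
CY=np.cross([0,0,1],-NRM); CY/=np.linalg.norm(CY); UP=np.cross(CY,NRM)
RG=np.c_[UP,-CY,-NRM]
def rel(pos,R):
    s=read_state(); R0=np.array(s['tcp_rot'])
    print('shift mm',np.round(R0.T@(np.array(pos)-s['position'])*1000,1),'turn',np.round(Ro.from_matrix(R0.T@R).as_rotvec(degrees=True)/6,3))
E
python3 - <<'E'
from h import *
print(np.linalg.det(RG),RG)
g=np.array([.4677,.2416,.1167])
rel(g+NRM*.106,RG)
E
```

```text
1.0 [[-0.86591339 -0.02621721 -0.49950642]
 [-0.02270964  0.99965627 -0.01310017]
 [ 0.49967817 -0.         -0.86621113]]
shift mm [-404.  -215.6   38.4] turn [ 0.935  4.928 -3.559]
```

apply_moves:
  rows:
    - {"x":-50,"y":-27,"z":5,"rx":0.12,"ry":0.62,"rz":-0.44,"claw":0}
    - {"x":-101,"y":-54,"z":10,"rx":0.23,"ry":1.23,"rz":-0.89,"claw":0}
    - {"x":-151,"y":-81,"z":14,"rx":0.35,"ry":1.85,"rz":-1.33,"claw":0}
    - {"x":-202,"y":-108,"z":19,"rx":0.47,"ry":2.46,"rz":-1.78,"claw":0}
    - {"x":-252,"y":-135,"z":24,"rx":0.58,"ry":3.08,"rz":-2.22,"claw":0}
    - {"x":-303,"y":-162,"z":29,"rx":0.7,"ry":3.7,"rz":-2.67,"claw":0}
    - {"x":-353,"y":-189,"z":34,"rx":0.82,"ry":4.3,"rz":-3.1,"claw":0}
    - {"x":-404,"y":-216,"z":38,"rx":0.935,"ry":4.93,"rz":-3.56,"claw":0}
    - {"x":-404,"y":-216,"z":38,"rx":0.935,"ry":4.93,"rz":-3.56,"claw":0}
    - {"x":-404,"y":-216,"z":38,"rx":0.935,"ry":4.93,"rz":-3.56,"claw":0}

```text
time_s: 1.35
position: [0.5204, 0.2431, 0.2089]
tcp_rot: [[-0.865, -0.025, -0.5], [-0.023, 1.0, -0.011], [0.5, 0.002, -0.866]]
force: [0.0, -1.2, -0.6]
opening: 0.998
grasp_force: 0.0
```

Pose reached. Checking with the wrist camera from here.

```bash
python3 - <<'E'
from h import *
s=read_state(); im,d,P=shot('wrist','w1')
R0=np.array(s['tcp_rot']); T=(P-s['position'])@R0   # tool frame
g=im.astype(int).max(2)
print(np.nanmin(d[d>0]), camera_params('wrist')['xyz']-s['position'])
blk=(g<80)&(T[...,2]>.06)&(T[...,2]<.13)&(abs(T[...,0])<.05)&(abs(T[...,1])<.04)
hist,e=np.histogram(T[blk][:,2],np.arange(.06,.135,.005));print(hist)
for a,b in((.06,.1),(.1,.128)):
    w=T[blk&(T[...,2]>a)&(T[...,2]<b)]
    if len(w)>20: print(a,len(w),cv2.minAreaRect((w[:,:2]*1000).astype(np.float32)),np.percentile(w*1000,[3,50,97],axis=0).round(1))
E
```

```text
0.060837366 [0.0016153  0.0011963  0.15705764]
[  0   0   0   0   0   0   3 768  30  30  33  27  26 297   0]
0.06 771 ((-0.3844184875488281, 1.3742895126342773), (11.911191940307617, 29.915367126464844), 88.83486938476562) [[-14.1  -4.2  95.4]
 [  0.3   1.1  96.7]
 [ 13.9   7.1  98.5]]
0.1 160 ((4.958800315856934, -3.274968147277832), (25.436046600341797, 10.317468643188477), 31.755395889282227) [[ 12.6  -4.4 101.1]
 [ 14.2   1.1 113.4]
 [ 14.5   6.8 126.3]]
```

View pics/w1.png

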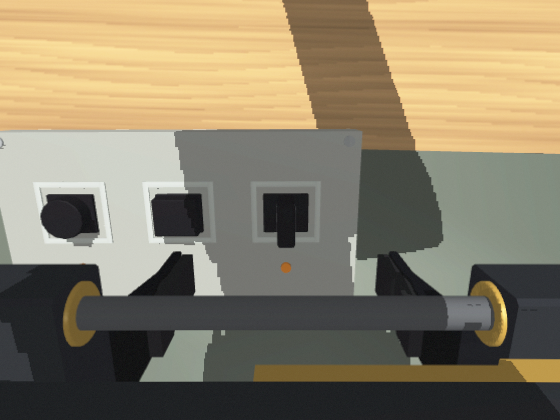

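The tall grip is at (286,222) in the wrist view, centred between the jaws to about 1 mm. Its top is 97 mm ahead of the TCP, so I advance 100 mm.

apply_moves:
  rows:
    - {"y":1.2,"z":25,"claw":0}
    - {"y":1.2,"z":55,"claw":0}
    - {"y":1.2,"z":80,"claw":0}
    - {"y":1.2,"z":92,"claw":0}
    - {"y":1.2,"z":99,"claw":0}
    - {"y":1.2,"z":99,"claw":0}

```text
validation failed for argument at $.ro...
```

apply_moves:
  rows:
    - {"claw":120}
    - {"claw":180}
    - {"claw":235}
    - {"claw":255}
    - {"claw":255}
    - {"claw":255}
    - {"claw":255}
    - {"claw":255}

```text
validation failed for argument at $.ro...
```

apply_moves:
  rows:
    - {"x":0,"y":1.2,"z":25,"rx":0,"ry":0,"rz":0,"claw":0}
    - {"x":0,"y":1.2,"z":55,"rx":0,"ry":0,"rz":0,"claw":0}
    - {"x":0,"y":1.2,"z":80,"rx":0,"ry":0,"rz":0,"claw":0}
    - {"x":0,"y":1.2,"z":92,"rx":0,"ry":0,"rz":0,"claw":0}
    - {"x":0,"y":1.2,"z":99,"rx":0,"ry":0,"rz":0,"claw":0}
    - {"x":0,"y":1.2,"z":99,"rx":0,"ry":0,"rz":0,"claw":0}

```text
time_s: 2.15
position: [0.4715, 0.2436, 0.1241]
tcp_rot: [[-0.867, -0.027, -0.498], [-0.024, 1.0, -0.012], [0.498, 0.002, -0.867]]
force: [-0.3, 0.2, 0.5]
opening: 1.001
grasp_force: 0.0
```

apply_moves:
  rows:
    - {"x":0,"y":0,"z":0,"rx":0,"ry":0,"rz":0,"claw":150}
    - {"x":0,"y":0,"z":0,"rx":0,"ry":0,"rz":0,"claw":200}
    - {"x":0,"y":0,"z":0,"rx":0,"ry":0,"rz":0,"claw":255}
    - {"x":0,"y":0,"z":0,"rx":0,"ry":0,"rz":0,"claw":255}
    - {"x":0,"y":0,"z":0,"rx":0,"ry":0,"rz":0,"claw":255}
    - {"x":0,"y":0,"z":0,"rx":0,"ry":0,"rz":0,"claw":255}
    - {"x":0,"y":0,"z":0,"rx":0,"ry":0,"rz":0,"claw":255}
    - {"x":0,"y":0,"z":0,"rx":0,"ry":0,"rz":0,"claw":255}

```text
time_s: 3.15
position: [0.4715, 0.2432, 0.1238]
tcp_rot: [[-0.866, -0.026, -0.499], [-0.024, 1.0, -0.012], [0.499, 0.002, -0.867]]
force: [0.8, 0.0, 0.5]
opening: 0.177
grasp_force: 0.0
```

apply_moves:
  rows:
    - {"x":0,"y":0,"z":0,"rx":0,"ry":0,"rz":0,"claw":255}
    - {"x":0,"y":0,"z":0,"rx":0,"ry":0,"rz":0,"claw":255}
    - {"x":0,"y":0,"z":0,"rx":0,"ry":0,"rz":0,"claw":255}
    - {"x":0,"y":0,"z":0,"rx":0,"ry":0,"rz":0,"claw":255}

```text
time_s: 3.65
position: [0.4715, 0.2431, 0.1238]
tcp_rot: [[-0.866, -0.026, -0.499], [-0.024, 1.0, -0.012], [0.499, 0.002, -0.867]]
force: [-0.1, -0.1, -0.1]
opening: 0.14
grasp_force: 30.0
```

Gripped (opening 12.2 mm, 30 N). Pulling straight back along tool −z, slowly at first.

apply_moves:
  rows:
    - {"x":0,"y":0,"z":-1,"rx":0,"ry":0,"rz":0,"claw":255}
    - {"x":0,"y":0,"z":-2,"rx":0,"ry":0,"rz":0,"claw":255}
    - {"x":0,"y":0,"z":-3,"rx":0,"ry":0,"rz":0,"claw":255}
    - {"x":0,"y":0,"z":-4,"rx":0,"ry":0,"rz":0,"claw":255}
    - {"x":0,"y":0,"z":-5,"rx":0,"ry":0,"rz":0,"claw":255}
    - {"x":0,"y":0,"z":-6,"rx":0,"ry":0,"rz":0,"claw":255}
    - {"x":0,"y":0,"z":-8,"rx":0,"ry":0,"rz":0,"claw":255}
    - {"x":0,"y":0,"z":-10,"rx":0,"ry":0,"rz":0,"claw":255}
    - {"x":0,"y":0,"z":-12,"rx":0,"ry":0,"rz":0,"claw":255}

```text
time_s: 4.78
position: [0.478, 0.2433, 0.1347]
tcp_rot: [[-0.867, -0.026, -0.498], [-0.024, 1.0, -0.012], [0.498, 0.002, -0.867]]
force: [-0.9, -1.2, -6.4]
opening: 0.129
grasp_force: 30.0
```

apply_moves:
  rows:
    - {"x":0,"y":0,"z":-4,"rx":0,"ry":0,"rz":0,"claw":255}
    - {"x":0,"y":0,"z":-9,"rx":0,"ry":0,"rz":0,"claw":255}
    - {"x":0,"y":0,"z":-14,"rx":0,"ry":0,"rz":0,"claw":255}
    - {"x":0,"y":0,"z":-20,"rx":0,"ry":0,"rz":0,"claw":255}
    - {"x":0,"y":0,"z":-27,"rx":0,"ry":0,"rz":0,"claw":255}
    - {"x":0,"y":0,"z":-35,"rx":0,"ry":0,"rz":0,"claw":255}
    - {"x":0,"y":0,"z":-45,"rx":0,"ry":0,"rz":0,"claw":255}
    - {"x":0,"y":0,"z":-58,"rx":0,"ry":0,"rz":0,"claw":255}
    - {"x":0,"y":0,"z":-70,"rx":0,"ry":0,"rz":0,"claw":255}
    - {"x":0,"y":0,"z":-70,"rx":0,"ry":0,"rz":0,"claw":255}

```text
time_s: 6.02
position: [0.5136, 0.2443, 0.1958]
tcp_rot: [[-0.868, -0.026, -0.496], [-0.024, 1.0, -0.011], [0.497, 0.002, -0.868]]
force: [-0.1, -0.6, -1.0]
opening: 0.137
grasp_force: 30.0
```

```bash
python3 - <<'E'
from h import *
s=read_state(); print(s['position'],s['force'],s['opening'],s['grasp_force'])
a=shot('side','d2')[0][130:410,180:460]; b=shot('wrist','w2')[0]
cv2.imwrite('pics/c2.png',cv2.resize(np.hstack([cv2.resize(a,(420,420)),b])[...,::-1],(798,342)))
bx=np.array([.5627,-.179,0])
c,q=np.cos(np.radians(19.9)),np.sin(np.radians(19.9))
E
```

```text
[0.51356264 0.2442684  0.19580861] [-0.11837759 -0.617898   -0.98353153] 0.13677717256838848 29.999927817843854
```

View pics/c2.png

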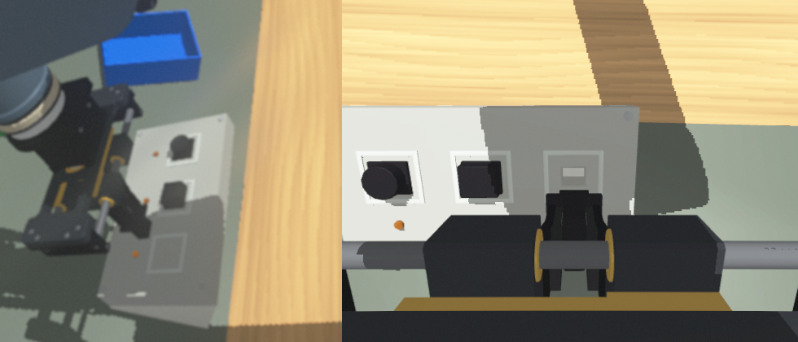

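The carrier is out and held: its socket at (572,172) is empty, the flange shows at (573,200), and both caps are still in. Next stop is above the bin, keeping the 30° lean so the carrier lies down when released.

```bash
python3 - <<'E'
from h import *
RB=Ro.from_euler('z',18.4,degrees=True).as_matrix()@RG
rel([.5627,-.179,.205],RB); print(read_state()['joint_positions'].round(1))
E
```

```text
shift mm [ -28.6 -424.3  -29. ] turn [ 1.544  0.009 -2.648]
[ 11.6  41.4  75.1   5.1  93.  -81. ]
```

apply_moves:
  rows:
    - {"x":-2,"y":-20,"z":-10,"rx":0.08,"ry":0,"rz":-0.13,"claw":255}
    - {"x":-4,"y":-60,"z":-20,"rx":0.22,"ry":0,"rz":-0.38,"claw":255}
    - {"x":-8,"y":-110,"z":-29,"rx":0.4,"ry":0,"rz":-0.69,"claw":255}
    - {"x":-12,"y":-165,"z":-29,"rx":0.6,"ry":0,"rz":-1.03,"claw":255}
    - {"x":-16,"y":-220,"z":-29,"rx":0.8,"ry":0,"rz":-1.37,"claw":255}
    - {"x":-20,"y":-275,"z":-29,"rx":1.0,"ry":0,"rz":-1.72,"claw":255}
    - {"x":-24,"y":-330,"z":-29,"rx":1.2,"ry":0,"rz":-2.06,"claw":255}
    - {"x":-26,"y":-380,"z":-29,"rx":1.38,"ry":0,"rz":-2.37,"claw":255}
    - {"x":-28,"y":-412,"z":-29,"rx":1.5,"ry":0,"rz":-2.57,"claw":255}
    - {"x":-28.6,"y":-424,"z":-29,"rx":1.54,"ry":0.01,"rz":-2.65,"claw":255}

```text
time_s: 7.38
position: [0.5622, -0.1815, 0.205]
tcp_rot: [[-0.815, -0.338, -0.471], [-0.293, 0.941, -0.168], [0.5, 0.0, -0.866]]
force: [-0.1, 1.0, -0.5]
opening: 0.131
grasp_force: 30.0
```

```bash
python3 - <<'E'
from h import *
s=read_state(); print(s['position'],s['force'],s['opening'],s['grasp_force'])
im,d,P=shot('wrist','w3'); shot('scene','s3')
a=im.astype(int); m=(a[...,2]-a[...,0]>50)&(a[...,2]-a[...,1]>30)&(P[...,2]>.05)&(P[...,2]<.075)
q=P[m]; print(len(q),cv2.minAreaRect(q[:,:2].astype(np.float32)),q.min(0),q.max(0))
RB=Ro.from_euler('z',18.4,degrees=True).as_matrix()@RG
rel([.5627,-.179,.069],RB)
c=np.load('s3.npz')['im'][180:360,120:400]
cv2.imwrite('pics/c3.png',cv2.resize(np.hstack([cv2.resize(im,(400,300)),cv2.resize(c,(400,300))])[...,::-1],(800,300)))
E
```

```text
[ 0.56215728 -0.18146446  0.20500823] [-0.12923745  0.99628721 -0.54990759] 0.13057650583635175 30.000086948275566
1795 ((0.5079311728477478, -0.19708409905433655), (0.052176736295223236, 0.13003481924533844), 19.795106887817383) [ 0.46242762 -0.26616553  0.05000459] [ 0.5540207  -0.12770898  0.06172483]
shift mm [-68.5   0.7 117.5] turn [ 0.017 -0.002 -0.015]
```

View pics/c3.png

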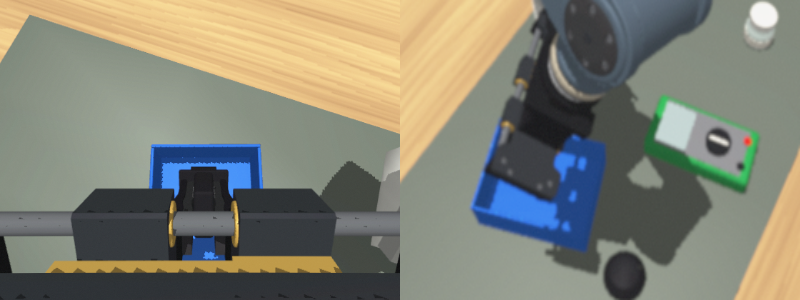

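The carrier is held over the bin, centred in it, and bin yaw agrees at 19.8°. I lower it straight down.

apply_moves:
  rows:
    - {"x":-10,"y":0,"z":17,"rx":0,"ry":0,"rz":0,"claw":255}
    - {"x":-24,"y":0,"z":41,"rx":0,"ry":0,"rz":0,"claw":255}
    - {"x":-38,"y":0,"z":65,"rx":0,"ry":0,"rz":0,"claw":255}
    - {"x":-50,"y":0,"z":86,"rx":0,"ry":0,"rz":0,"claw":255}
    - {"x":-60,"y":0,"z":103,"rx":0,"ry":0,"rz":0,"claw":255}
    - {"x":-66,"y":0,"z":113,"rx":0,"ry":0,"rz":0,"claw":255}
    - {"x":-68.5,"y":0,"z":117,"rx":0,"ry":0,"rz":0,"claw":255}
    - {"x":-68.5,"y":0,"z":117,"rx":0,"ry":0,"rz":0,"claw":255}
    - {"x":-68.5,"y":0,"z":117,"rx":0,"ry":0,"rz":0,"claw":255}

```text
time_s: 8.6
position: [0.5641, -0.1786, 0.0702]
tcp_rot: [[-0.815, -0.34, -0.469], [-0.295, 0.94, -0.17], [0.498, -0.001, -0.867]]
force: [-0.0, -0.2, -0.4]
opening: 0.136
grasp_force: 30.0
```

apply_moves:
  rows:
    - {"x":-2,"y":0,"z":3.5,"rx":0,"ry":0,"rz":0,"claw":255}
    - {"x":-2,"y":0,"z":3.5,"rx":0,"ry":0,"rz":0,"claw":255}
    - {"x":-2,"y":0,"z":3.5,"rx":0,"ry":0,"rz":0,"claw":200}
    - {"x":-2,"y":0,"z":3.5,"rx":0,"ry":0,"rz":0,"claw":150}
    - {"x":-2,"y":0,"z":3.5,"rx":0,"ry":0,"rz":0,"claw":125}
    - {"x":-2,"y":0,"z":3.5,"rx":0,"ry":0,"rz":0,"claw":125}
    - {"x":-2,"y":0,"z":3.5,"rx":0,"ry":0,"rz":0,"claw":125}
    - {"x":-2,"y":0,"z":3.5,"rx":0,"ry":0,"rz":0,"claw":125}

```text
time_s: 9.6
position: [0.5636, -0.1783, 0.0654]
tcp_rot: [[-0.814, -0.34, -0.47], [-0.295, 0.94, -0.17], [0.5, 0.0, -0.866]]
force: [0.2, -0.1, -0.5]
opening: 0.505
grasp_force: 0.0
```

apply_moves:
  rows:
    - {"x":5,"y":0,"z":-9,"rx":0,"ry":0,"rz":0,"claw":125}
    - {"x":12,"y":0,"z":-21,"rx":0,"ry":0,"rz":0,"claw":125}
    - {"x":24,"y":0,"z":-42,"rx":0,"ry":0,"rz":0,"claw":125}
    - {"x":40,"y":0,"z":-69,"rx":0,"ry":0,"rz":0,"claw":125}
    - {"x":60,"y":0,"z":-104,"rx":0,"ry":0,"rz":0,"claw":125}
    - {"x":75,"y":0,"z":-130,"rx":0,"ry":0,"rz":0,"claw":125}
    - {"x":85,"y":0,"z":-147,"rx":0,"ry":0,"rz":0,"claw":125}
    - {"x":90,"y":0,"z":-156,"rx":0,"ry":0,"rz":0,"claw":125}
    - {"x":90,"y":0,"z":-156,"rx":0,"ry":0,"rz":0,"claw":125}

```text
time_s: 10.72
position: [0.5637, -0.1784, 0.2459]
tcp_rot: [[-0.815, -0.34, -0.469], [-0.295, 0.94, -0.17], [0.499, -0.0, -0.867]]
force: [1.0, 0.2, 0.4]
opening: 0.51
grasp_force: 0.0
```

```bash
python3 - <<'E'
from h import *
s=read_state(); print(s['position'],s['force'],s['opening'],s['grasp_force'],s['time_s'])
im=shot('wrist','w4')[0]; c=shot('scene','s4')[0]; e=shot('side','d4')[0]
cv2.imwrite('pics/c4.png',np.hstack([cv2.resize(x,(400,300)) for x in (c,e)])[...,::-1])
cv2.imwrite('pics/c5.png',im[...,::-1])
E
```

```text
[ 0.56366022 -0.17840908  0.24589794] [0.96028969 0.21202032 0.39707901] 0.5104524280540638 0.0 10.725
```

View pics/c4.png

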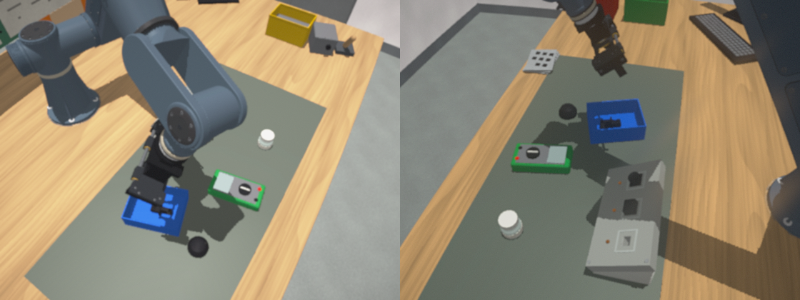

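View pics/c5.png

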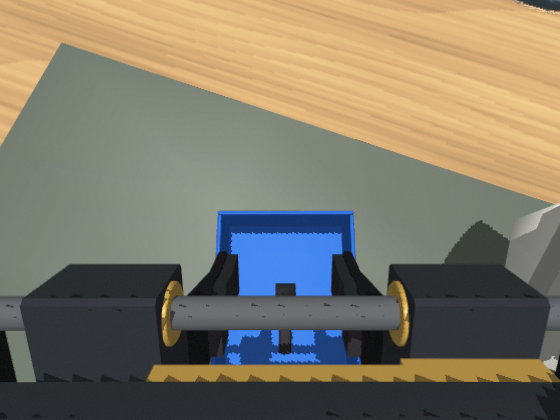

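In the side view the carrier lies flat in the bin at (608,124). Its socket at (627,240) is empty, both caps are plugged in, and the meter, mouse and jar have not moved. The gripper is clear of everything, so I'm handing in.

```bash
python3 -c "from rig import hand_in; print(hand_in())"
```

```text
the job is handed in; nothing more can be done
None
```

The fuse carrier was pulled from its socket, lowered into the bin and released at about 10 s; the caps and the loose items were left in place, and the job is handed in.

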